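# Change over the bar in the drill jig

### The arm

A 6-joint arm with a two-finger parallel gripper is mounted at the origin on a cart in front of the work surface, level with it; the furniture and walls round the work are solid. World frame = base frame: x ahead of the robot, y to its left, z up, the work surface at z = 0. Lengths are in mm, angles in degrees, forces in N, time in s.
With the tool pointing down it reaches from about 325 to 775 mm from the base axis. Payload 5.5 kg.
Tool frame: the origin (TCP) lies on the mounting face of the last link; the fingertips stand 173 mm ahead of it and the grasp point (between the pads) lies env.tcp_to_grasp ahead of it (env.tcp_to_grasp is the distance from the TCP to the grasp point, in mm); x points along the fingers, y is the direction in which the jaws open and shut, and the axes are right-handed (so a half turn about x gives the same grasp; the last joint's range is limited). The gripper opens to 85 mm and grips with 20 to 120 N. Pads are 22 mm wide; open, the fingers measure 114 mm over their backs; the gripper's body (76 mm by 85 mm) begins 54 mm behind the grasp point. The pads swing forward as they close: fully open they stand 13 mm farther back than shut.
Start: joints at [-70.056, 5.22, 70.514, -0, 104.267, -3.249], TCP at [236.302, -551.524, 404.675] pointing down, gripper open.
Joint ranges: [-164.24, 164.24], [-49.07, 125.15], [9.68, 141.18], [-86.29, 266.29], [3.28, 154.24], [-151.56, 151.56]. Speed limits (degrees/s): [147.25, 147.25, 172.46, 180, 180, 180].

### API

Orientations are given as [roll, pitch, yaw] about the fixed x, y, z axes, in that order (R = Rz(yaw) Ry(pitch) Rx(roll)).
In Python, from cell import telemetry, vision, job, env gives the robot as it stands. The module is installed in compiled form; this text tells all that it offers.
- The arm moves only by the tool move_arm, never from a script. Its argument "rows" is a list that holds one entry, the list of rows, each a list of 4 numbers: the shift along the tool's x, y, z normalised to -1 to 1, where 1 is 100 mm, then the turn about the tool's x normalised to -1 to 1, where 1 is 180 degrees. A call has 1 to 5 rows; each row is the pose to reach, as a shift and turn from the pose commanded when the call began, along the tool's axes at that moment, turning the shorter way round; what a row does not reach only later rows make up. A row lasts 1/8 s, in which the tool goes at most 62.5 mm and 10.7 degrees, less where a joint would pass 70% of its speed; a pose out of reach is approached as far as the arm can. A call with a number of a shift or a turn outside -1 to 1 is refused whole. A call with a gripper value outside its range is refused whole. "grip" is the finger opening in mm, from 0 to 85.4, set as the call begins (left out, the last holds). The fingers move at their own pace and stop on an object; "squeeze" is the grip in N (left out, the last holds). Time passes only in rows, so rows that repeat a pose let the fingers close. It gives the time, the measured TCP pose, the force and the opening at its end, in the units of the state.
- telemetry.sense(): the state, without advancing time (a new reading comes with each control period).
- vision.capture(name): name is "scene" or "top" or "wrist"; returns the picture (480x640x3 uint8, red, green, blue); there is no depth.
- vision.camera_model(name): a dict with "fx", "fy", "cx", "cy" (pixels), "position" and "attitude" of the camera in the world. Camera axes: x right, y up, looking along -z (the intrinsics and any distortion apply to the point x, -y, -z); pixel columns grow to the right and rows downward; lengths in mm; the calibration is good to about 2 mm. The wrist camera is an equidistant fisheye: a pixel r from the principal point sees the ray r / f radians off the axis. A picture is of the moment at which its call begins: read the wrist's pose just before it. camera_model takes no time and is no camera call; for the wrist camera it gives the pose at the moment of the call.
- job.finish_job(): hands the job in, once; it reports no verdict.
The state is a dict: "time": time; "q": joint angles; "qvel": joint speeds; "joint_efforts": joint torques, N m; "ee_pos": TCP position; "tool_rot": TCP orientation; "contact_force": force on the tool from outside, world axes, zero at the start; "moment": the same for the moment, N m; "gripper_width": finger opening in mm.
Only numpy, scipy, OpenCV 4.12 (cv2) and the standard library are available. Lean on these libraries where they do the work, as an engineer would, in place of code of your own. Each camera call takes 0.05 s, during which the arm holds its last target. There are 200 camera calls.

### The job

Swing the drill jig's cam lever open, slide the drilled dark grey bar out from under the bridge and lay it flat in the blue tray. Then slide the undrilled dark grey bar in under the bridge until it is fully home against the end stop, and swing the lever back to its closed position so that the bar is clamped against the back fence. Leave the other things on the bench where they are.

Things in the scene. Friction and masses are not known exactly. Their poses are not given: they have to be found in the camera images.
- jig: aluminium drill jig fixed to the bench, base 116 x 160 mm; origin on the bench under the middle of a fully loaded bar. +y points along the channel out of its open mouth (loading side), +x to the back fence. The bar lies on the base top, 20 mm above the bench. Fence face at x = +12.5 mm, front rail face at x = -16.5 mm. The base ends at y = +46 mm in a short lead-in ramp 18 mm wide, falling to y = +59 mm; a loaded bar sticks out freely over it
- jig_mouth (a point): middle of the channel's mouth at jig y = +43 mm, 24 mm above the bench; axes as the jig's. The guides (32 mm high) flare to about 41 mm apart here and narrow to the 29 mm wide channel at y = +21 mm
- jig_bridge (a point): middle of the bridge's underside, jig y = -58 mm, 32 mm above the bench (12 mm above the base top, so 4 mm above a bar). The bridge measures 60 mm across and 70 mm along the channel, its top is 42 mm high, two brass drill bushes and screws on it reach 47 mm
- jig_stop (a point): middle of the brass end stop's face, jig y = -95 mm, 26 mm above the bench, on a block 38 mm high
- jig_seat (a point): centre of a bar that is fully home and clamped (24 mm above the bench, on the jig's axis, 12.5 mm in front of the fence); axes as the jig's. A bar that is home reaches from 95 mm to -95 mm along y
- cam (a joint): cam lever, rad: 0 = closed, lever along the jig's -x; it grows counterclockwise seen from above; 1.57 = open, lever along the jig's -y beside the bridge, disc 5 mm clear of the bar; limits 0 and 1.75. The eccentric disc touches a bar at about 0.6 and bears harder down to 0, pushing it to the fence. It stays where it is left; the knob needs about 1 N to move free, 3 to 5 N when clamping
- cam_pivot (a point): on the vertical axis of the cam lever (jig x = -37.4, y = 0 mm), at the height of the middle of its knob, 75.5 mm above the bench
- cam_knob (a point): middle of the upright black knob at the end of the cam lever, 85 mm from the pivot axis: 18 mm diameter, 40 mm tall, from 55 to 95 mm above the bench; the 9 mm lever rod meets its lower end
- drilled_mid (a point): centre of the drilled dark grey aluminium bar, 25 x 190 x 8 mm (x, y, z of its frame), 0.1 kg, two 8 mm holes towards one end; at the start it is clamped in the jig, with 52 mm of it sticking out of the mouth
- blank_mid (a point): centre of the undrilled dark grey aluminium bar, 25 x 190 x 8 mm (x, y, z of its frame), 0.1 kg; at the start flat on the bench. Either end may go in first
- tray_in (a point): middle of the inner floor of the blue tray, 3 mm above the bench, lined with tan cork; inside 84 mm along its x and 244 mm along its y, rim 22 mm above the bench; fixed
- tin_dark: dark tin, 75 mm diameter, 101 mm tall, bystander; origin at its underside
- cast_small: beige plaster cast, 71 mm wide, 101 mm tall, bystander; origin at its underside
- aerosol: orange can, 52 mm diameter, 170 mm tall, bystander; origin at its underside
- toe_form: tan foam form, 96 x 77 x 52 mm, bystander; origin at its underside
- marker: felt marker, 128 mm long, 14 mm thick, bystander; origin at its underside

How it is judged (in metres and radians):
On the way, in this order (a step that is already met when the one before it is completed fails the run):
1. the cam lever is swung open (value of joint cam above 1 rad), for 0.1 s.
2. the drilled bar lies flat in the tray (x of drilled_mid in the frame of tray_in between -0.032 and 0.032 m and y of drilled_mid in the frame of tray_in between -0.031 and 0.031 m and z of drilled_mid in the frame of tray_in below 0.01 m and angle between the z axis of drilled_mid and the z axis of tray_in, either way round below 0.12 rad), for 0.2 s.
3. the undrilled bar is home against the end stop under the bridge (x of blank_mid in the frame of jig_seat between -0.005 and 0.005 m and y of blank_mid in the frame of jig_seat between -0.004 and 0.004 m and z of blank_mid in the frame of jig_seat between -0.003 and 0.003 m and angle between the y axis of blank_mid and the y axis of jig_seat, either way round below 0.035 rad), for 0.2 s.
At the end, for the whole second after the job is handed in: Cam lever closed (below 0.5 rad); undrilled bar in the jig within 4 mm of fully home, within 2.5 mm of its clamped line and 0.035 rad of the channel, flat; drilled bar flat inside the tray, on its floor (all of step 2 and value of joint cam below 0.5 rad and x of blank_mid in the frame of jig_seat between -0.0025 and 0.0025 m and y of blank_mid in the frame of jig_seat between -0.004 and 0.004 m and z of blank_mid in the frame of jig_seat between -0.003 and 0.003 m and angle between the y axis of blank_mid and the y axis of jig_seat, either way round below 0.035 rad); the robot touches nothing.
It fails at once if a bystander on the bench is moved more than 25 mm (distance of any of tin_dark, cast_small, aerosol, toe_form, marker from where it was at the start of the episode above 0.025 m).
It also fails if it takes over 72 s, if anything falls off the work surface, if the arm or the gripper's body presses on something with over 40 N, if the wrist force passes 120 N, or if a joint passes its speed limit or range.

## Working session

There is one attempt and no reset: what is moved stays moved. The work goes in short steps, Python scripts to look and compute and a tool call to move; the robot and the scene stay as the last step left them, time stands still between calls to the robot, and variables do not carry over. Pictures are saved under pics/ and viewed, about 8 in all and at most 12, crops included, and the job is handed in when it is done.

Besides the shell and the picture viewer there is one more tool, called after "Call:" as name(argument=value, ...) on one line, values as JSON. move_arm: Moves the arm, as the interface text tells. Its arguments: {"type":"object","properties":{"rows":{"type":"array"},"grip":{"type":"number"},"squeeze":{"type":"number"}},"required":["rows"]}

```bash
mkdir -p pics; python3 - <<'E'
from cell import telemetry, vision, job, env
import cv2
print(env.tcp_to_grasp, telemetry.sense())
for n in("scene","top"):
    im=vision.capture(n); cv2.imwrite(f"pics/{n}0.png",im[...,::-1]); print(vision.camera_model(n))
E
```

```text
154.70000000000002 {'time': 0.0, 'q': array([-7.00554807e+01,  5.26381586e+00,  7.05822661e+01,  8.04291360e-04,
        1.04266298e+02, -3.24980936e+00]), 'qvel': array([ 0.04434703,  0.0554062 , -0.01016257, -0.03080061, -0.08875138,
       -0.03481821]), 'joint_efforts': array([ 2.65045028e-04, -4.58739173e+01, -4.18021631e+01, -1.09264233e-04,
        1.18522835e-02,  1.56560951e-07]), 'ee_pos': array([ 236.32019485, -551.56458764,  403.53932798]), 'tool_rot': array([-93.64741384,  89.88761713, 109.54711223]), 'contact_force': array([-0.56590069, -0.18104429, -0.17755198]), 'moment': array([-0.00597732, -0.03270552,  0.01772079]), 'gripper_width': 85.18983209279222}
{'fx': 538.5577420944354, 'fy': 538.5577420944354, 'cx': 321.7694753487151, 'cy': 238.888479760261, 'position': array([  -39.42050824, -1327.00380964,   695.25018489]), 'attitude': array([ 66.74710957,   0.74998944, -26.4786111 ])}
{'fx': 591.1985325686977, 'fy': 591.1985325686977, 'cx': 330.71260507275645, 'cy': 242.01702096238665, 'position': array([ 487.91681567,  -74.78589093, 1364.49338137]), 'attitude': array([  4.52665862,  -0.37978633, -91.58267519])}
```

View pics/top0.png

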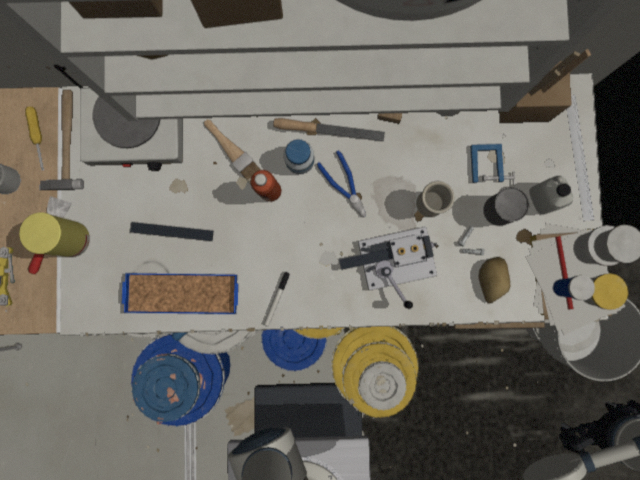

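View pics/scene0.png

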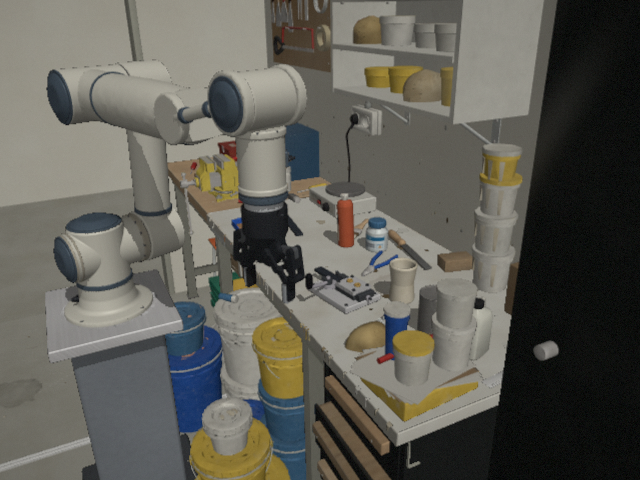

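```bash
cat > h.py <<'E'
import numpy as np, cv2
from scipy.spatial.transform import Rotation as R
from cell import telemetry, vision, env
def Rm(rpy): return R.from_euler('xyz',rpy,degrees=True).as_matrix()
def ray(m,uv,fish=False):
    u,v=(uv[0]-m['cx'])/m['fx'],(uv[1]-m['cy'])/m['fy']
    if fish:
        r=np.hypot(u,v)+1e-12; d=np.array([np.sin(r)*u/r,-np.sin(r)*v/r,-np.cos(r)])
    else: d=np.array([u,-v,-1.])
    return Rm(m['attitude'])@d
def onz(m,uv,z,fish=False):
    d=ray(m,uv,fish); p=np.array(m['position']); return (p+d*(z-p[2])/d[2])
def proj(m,P,fish=False):
    c=Rm(m['attitude']).T@(np.array(P,float)-m['position']); x,y,z=c[0],-c[1],-c[2]
    if fish:
        t=np.arctan2(np.hypot(x,y),z); k=t/(np.hypot(x,y)+1e-12)
    else: k=1/z
    return np.array([m['cx']+m['fx']*k*x,m['cy']+m['fy']*k*y])
def rect(m,mask,z,fish=False):
    cs,_=cv2.findContours(mask.astype(np.uint8),cv2.RETR_EXTERNAL,cv2.CHAIN_APPROX_NONE)
    c=max(cs,key=cv2.contourArea)[:,0,:]
    P=np.array([onz(m,p,z,fish)[:2] for p in c],np.float32)
    return cv2.minAreaRect(P),c.mean(0)
E
python3 - <<'E'
from h import *
im=cv2.imread('pics/top0.png'); m=vision.camera_model('top')
g=im.max(2).astype(int)
mk=np.zeros(g.shape,bool); mk[210:252,115:225]=g[210:252,115:225]<90
print('blank',rect(m,mk,8))
hsv=cv2.cvtColor(im,cv2.COLOR_BGR2HSV)
mk=np.zeros(g.shape,bool); s=hsv[262:322,110:250]; mk[262:322,110:250]=((s[...,0]>95)&(s[...,0]<130)&(s[...,1]>110))
print('tray',rect(m,mk,22))
mk=np.zeros(g.shape,bool); mk[262:322,110:250]=((s[...,0]<25)&(s[...,1]>60)); print('cork',rect(m,mk,3))
c=im[215:320,325:450]; cv2.imwrite('pics/c1.png',cv2.resize(c,None,fx=6,fy=5.7,interpolation=cv2.INTER_CUBIC))
E
```

```text
blank (((629.9581909179688, 279.2778625488281), (190.4320068359375, 24.627975463867188), 82.42134857177734), array([171.02222222, 231.20555556]))
tray (((492.4474182128906, 381.2841796875), (14.560029029846191, 83.4400634765625), 86.8634033203125), array([125.34146341, 292.5       ]))
cork (((487.7151184082031, 259.777587890625), (239.28353881835938, 82.1623306274414), 88.4031982421875), array([180.96350365, 293.22627737]))
```

View pics/c1.png

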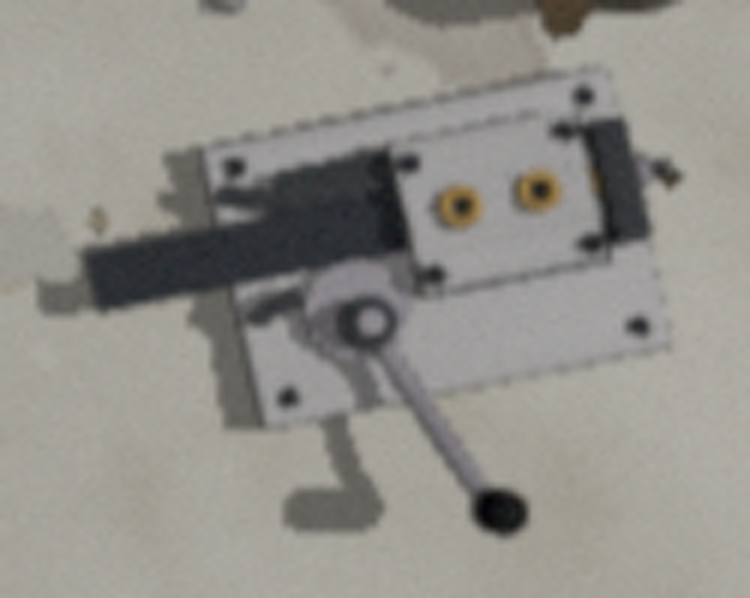

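```bash
python3 - <<'E'
from h import *
m=vision.camera_model('top')
f=lambda X,Y,z: onz(m,(325+(X+.5)/6-.5,215+(Y+.5)/5.714-.5),z)[:2]
TL,TR,BL,BR=[f(*p,20) for p in((205,148),(605,70),(262,428),(672,345))]
print('base',TL,TR,BL,BR,[np.linalg.norm(a-b) for a,b in((TL,TR),(BL,BR),(TL,BL),(TR,BR))])
d1=[(a-b)/np.linalg.norm(a-b) for a,b in((TL,TR),(BL,BR))]; ang=[np.degrees(np.arctan2(-d[0],d[1])) for d in d1]
print('yaw',ang)
e1,e2=f(83,253,28),f(100,308,28); print('bar end',e1,e2,np.linalg.norm(e1-e2))
b1,b2=f(455,205,47),f(540,190,47); d=b1-b2; print('bush yaw',np.degrees(np.arctan2(-d[0],d[1])),np.linalg.norm(d))
K=f(500,511,95); P=f(369,322,60);print('knob',K,'piv60',P)
yaw=np.radians(np.mean(ang)); jy=np.array([-np.sin(yaw),np.cos(yaw)]); jx=np.array([np.cos(yaw),np.sin(yaw)])
o1=(e1+e2)/2-95*jy; mid=(TL+TR+BL+BR)/4
print('origin from bar',o1,'base mid rel',(mid-o1)@jx,(mid-o1)@jy)
o=o1
pv=o-37.4*jx; l=K-pv; print('knob r',np.linalg.norm(l),'cam',np.degrees(np.arctan2(l@-jy, l@-jx)), 'bush mid rel',(((b1+b2)/2)-o)@jx,(((b1+b2)/2)-o)@jy, 'pivot', pv)
for z in(50,60,70):print(z,(f(369,322,z)-o)@jx,(f(369,322,z)-o)@jy)
E
```

```text
base [ 595.83958035 -150.70550473] [ 623.03493013 -304.2465618 ] [ 483.80721038 -168.75284971] [ 512.4210828  -325.22810418] [np.float64(155.93089256667486), np.float64(159.06998131838967), np.float64(113.47668739752088), np.float64(112.58618184596848)]
yaw [np.float64(10.044117667238417), np.float64(10.36290357430878)]
bar end [ 554.74299412 -102.93506614] [ 532.80435706 -108.71305628] 22.68675750714742
bush yaw 8.93362308210181 32.29806087322526
knob [ 450.74919916 -247.3208805 ] piv60 [ 523.61847983 -206.6366234 ]
origin from bar [ 560.60245473 -199.32161301] base mid rel -13.434646520425481 -36.10273461276017
knob r 83.9484740598852 cam 19.324595289775107 bush mid rel 0.21591893366210416 -59.197633626923206 pivot [ 523.79394486 -205.94683764]
50 -37.60457635506672 -1.6910329907987003
60 -37.69488214002363 -0.6477938626871204
70 -37.78518792498054 0.39544526542445957
```

```bash
cat > plan.py <<'E'
from h import *
import sys
# usage: plan.py x y ztip psi  -> shift in tool units (of 100 mm) and turn (of 180 deg), from the measured pose
def plan(x,y,zt,psi):
    s=telemetry.sense(); M=Rm(s['tool_rot']); p=np.array(s['ee_pos'])
    cur=np.degrees(np.arctan2(M[1,1],M[0,1])); d=M.T@(np.array([x,y,zt+173])-p)
    a=-((psi-cur+180)%360-180)
    a=(a+90)%180-90
    print('t',round(s['time'],2),'pos',p.round(1),'ztip',round(p[2]-173,1),'psi',round(cur,1),'q6',round(s['q'][5],1),'w',round(s['gripper_width'],1),'F',s['contact_force'].round(1))
    print('shift',(d/100).round(3),'turn',round(a/180,4),'deg',round(a,1),'rows',max(np.linalg.norm(d)/62.5,abs(a)/10.7).round(1))
if __name__=='__main__': plan(*map(float,sys.argv[1:]))
E
python3 plan.py 451 -247 130 -25
python3 - <<'E'
from h import *
a=vision.camera_model('top');b=vision.camera_model('scene')
for u,v in(((500,112),(453,117)),((135,115),(335,90))):
    A=np.array([ray(a,u),-ray(b,v)]).T; pa,pb=np.array(a['position']),np.array(b['position'])
    k=np.linalg.lstsq(A,pb-pa,rcond=None)[0]; print(pa+k[0]*ray(a,u),pb+k[1]*ray(b,v))
E
```

```text
t 0.1 pos [ 236.3 -551.6  403.6] ztip 230.6 psi -66.8 q6 -3.2 w 85.4 F [0.8 0.2 0.3]
shift [ 1.01  -1.952 -3.173] turn -0.2323 deg -41.8 rows 6.2
[ 756.63371235 -353.69643972  458.4992878 ] [ 768.36893763 -362.07196853  464.55835231]
[767.43344787 218.03386835 455.3647661 ] [772.06194288 215.7034985  456.0372375 ]
```

Call:
move_arm(rows=[[[0,-0.49,-0.79,0],[0,-0.49,-0.79,0]]], grip=26)

```text
time: 0.35
ee_pos: [290.6, -473.9, 404.1]
tool_rot: [-111.4, 89.9, 91.8]
contact_force: [0.0, 1.2, 0.6]
gripper_width: 51.5
```

Call:
move_arm(rows=[[[0,-0.49,-0.79,0],[0,-0.49,-0.79,0]]])

```text
time: 0.6
ee_pos: [344.1, -397.1, 404.4]
tool_rot: [-118.3, 89.9, 85.0]
contact_force: [0.1, -0.6, 0.5]
gripper_width: 26.2
```

Call:
move_arm(rows=[[[0,-0.49,-0.79,0],[0,-0.49,-0.79,0]]])

```text
time: 0.85
ee_pos: [397.4, -320.9, 404.4]
tool_rot: [-112.7, 90.0, 90.6]
contact_force: [-0.1, -0.5, -0.3]
gripper_width: 26.2
```

Call:
move_arm(rows=[[[0.2,-0.49,-0.79,-0.06],[0.4,-0.49,-0.8,-0.12],[0.6,-0.49,-0.8,-0.18],[0.8,-0.49,-0.8,-0.2323],[0.8,-0.49,-0.8,-0.2323]]])

```text
time: 1.48
ee_pos: [450.2, -246.1, 322.3]
tool_rot: [-97.5, 89.7, 147.5]
contact_force: [-0.0, -0.8, -0.4]
gripper_width: 26.4
```

```bash
python3 plan.py 451 -247 71 -25; python3 - <<'E'
from h import *
m=vision.camera_model('wrist'); im=vision.capture('wrist'); cv2.imwrite('pics/w1.png',im[...,::-1]); print(m)
print('expected knob top px',proj(m,(450.7,-247.3,95),True))
E
```

```text
t 1.48 pos [ 450.2 -246.1  322.3] ztip 149.3 psi -25.1 q6 -7.4 w 26.4 F [-0.  -0.8 -0.4]
shift [0.783 0.014 0.005] turn -0.0003 deg -0.1 rows 1.3
{'fx': 371.64829954431775, 'fy': 371.64829954431775, 'cx': 317.76320979872634, 'cy': 242.38730779657206, 'position': array([ 479.96669871, -180.60893371,  291.22338872]), 'attitude': array([-16.31481848,   0.29656138, -24.99633685])}
expected knob top px [322.51036583 268.61924953]
```

View pics/w1.png

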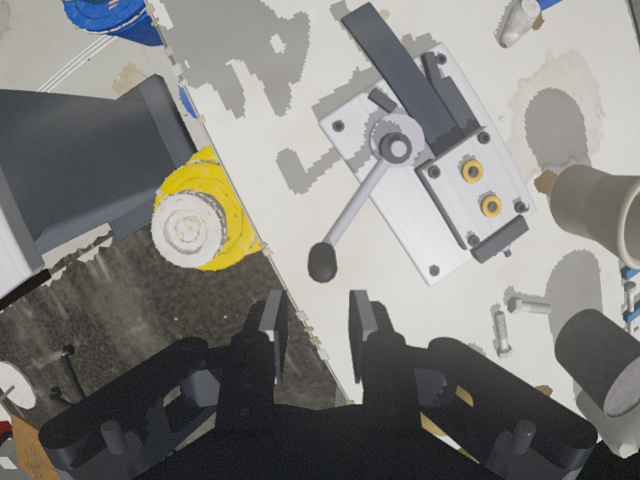

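```bash
cat > arc.py <<'E'
import numpy as np,sys
# arc.py psi c0 c1 ... : shifts tool y,z (units) from knob at c0
psi=np.radians(float(sys.argv[1])); cs=list(map(float,sys.argv[2:]))
ty=np.array([np.cos(psi),np.sin(psi)]); tz=np.array([np.sin(psi),-np.cos(psi)])
K=lambda c:np.array([523.8,-206])+85*np.array([np.cos(np.radians(190+c)),np.sin(np.radians(190+c))])
for c in cs: d=(K(c)-K(cs[0]))/100; print(c,K(c).round(1),'y %.3f z %.3f'%(d@ty,d@tz))
E
python3 arc.py -25 19 33 47 60 73 86 97; python3 plan.py 449.7 -247.6 71 -25
```

```text
19.0 [ 449.5 -247.2] y 0.000 z 0.000
33.0 [ 461.6 -264. ] y 0.181 z 0.100
47.0 [ 477.5 -277.3] y 0.381 z 0.154
60.0 [ 494.7 -285.9] y 0.574 z 0.159
73.0 [ 513.4 -290.4] y 0.762 z 0.121
86.0 [ 532.7 -290.5] y 0.937 z 0.041
97.0 [ 548.7 -287.3] y 1.068 z -0.056
t 1.52 pos [ 450.4 -246.4  323.9] ztip 150.9 psi -25.2 q6 -7.3 w 26.1 F [-0.7  0.5  0.4]
shift [0.799 0.001 0.014] turn -0.001 deg -0.2 rows 1.3
```

Call:
move_arm(rows=[[[0.4,0,0,0],[0.78,0.0,0.02,0],[0.78,0.0,0.02,0],[0.78,0.0,0.02,0]]])

```text
time: 2.02
ee_pos: [450.1, -248.7, 249.0]
tool_rot: [83.5, 89.8, -31.6]
contact_force: [0.5, 0.6, 0.3]
gripper_width: 26.2
```

Call:
move_arm(rows=[[[0,0.18,0.1,0],[0,0.38,0.154,0],[0,0.57,0.16,0],[0,0.76,0.12,0],[0,0.76,0.12,0]]])

```text
time: 2.65
ee_pos: [514.5, -291.8, 249.1]
tool_rot: [84.4, 89.8, -30.6]
contact_force: [-0.0, 0.4, 0.2]
gripper_width: 26.0
```

Call:
move_arm(rows=[[[0,0.17,-0.08,0],[0,0.3,-0.17,0],[0,0.3,-0.17,0],[0,0.26,-0.17,0],[0,0.26,-0.17,0]]])

```text
time: 3.28
ee_pos: [543.6, -286.8, 246.9]
tool_rot: [30.4, 90.0, -84.6]
contact_force: [-0.3, 0.2, 0.2]
gripper_width: 26.1
```

```bash
python3 plan.py 540 -289 170 -80; python3 - <<'E'
from h import *
im=vision.capture('top'); cv2.imwrite('pics/t1.png',cv2.resize(im[200:330,325:485,::-1],None,fx=4,fy=4))
E
```

```text
t 3.27 pos [ 543.6 -286.8  246.9] ztip 73.9 psi -25.0 q6 -6.0 w 26.1 F [-0.3  0.2  0.2]
shift [-0.961 -0.024  0.035] turn 0.3055 deg 55.0 rows 5.1
```

Call:
move_arm(rows=[[[-0.5,0,0,0],[-0.5,-0.25,-0.6,0],[-0.5,-0.29,-0.7,0],[-0.5,-0.29,-0.7,0]]], grip=45)

```text
time: 3.82
ee_pos: [547.4, -210.5, 296.5]
tool_rot: [-8.4, 90.0, -123.3]
contact_force: [-0.2, -0.6, -0.4]
gripper_width: 45.2
```

Call:
move_arm(rows=[[[0,-0.15,-0.35,-0.05],[0,-0.29,-0.7,-0.1],[0,-0.29,-0.7,-0.15],[0,-0.29,-0.7,-0.194],[0,-0.29,-0.7,-0.194]]])

```text
time: 4.45
ee_pos: [550.7, -136.6, 296.1]
tool_rot: [-84.6, 89.9, -164.8]
contact_force: [-0.1, -0.0, -0.6]
gripper_width: 45.2
```

```bash
python3 plan.py 549.3 -135.3 18 10; python3 - <<'E'
from h import *
m=vision.camera_model('wrist'); im=vision.capture('wrist'); cv2.imwrite('pics/w2.png',im[...,::-1])
jx=np.array([.985,.174,0]);jy=np.array([-.174,.985,0]);o=np.array([560.6,-199.3,28])
for x,y in((12.5,95),(-12.5,95),(-12.5,65),(12.5,65)): print(x,y,proj(m,o+jx*x+jy*y,True).round(0))
E
```

```text
t 4.45 pos [ 550.7 -136.6  296.1] ztip 123.1 psi 9.8 q6 -27.1 w 45.2 F [-0.1 -0.  -0.6]
shift [ 1.051 -0.011 -0.015] turn -0.0012 deg -0.2 rows 1.7
12.5 95 [336. 200.]
-12.5 95 [297. 200.]
-12.5 65 [298. 244.]
12.5 65 [336. 244.]
```

View pics/w2.png

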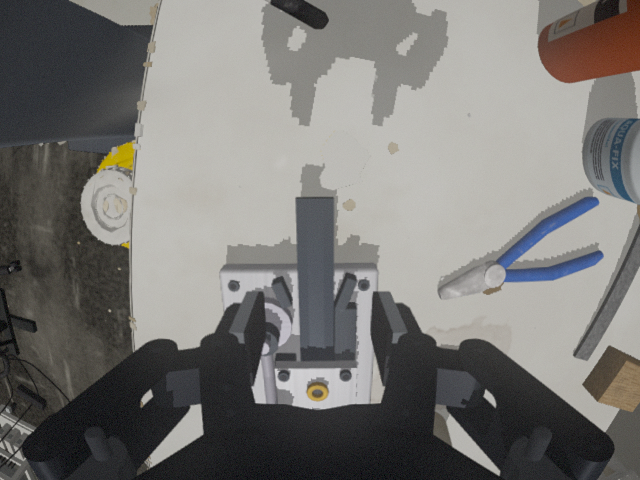

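Call:
move_arm(rows=[[[0.5,-0.01,-0.015,0],[0.9,-0.01,-0.015,0],[0.98,-0.01,-0.015,0],[0.98,-0.01,-0.015,0]]])

```text
time: 5.0
ee_pos: [549.7, -134.6, 199.1]
tool_rot: [-90.0, 90.0, -170.1]
contact_force: [1.3, 0.3, 0.6]
gripper_width: 44.9
```

```bash
python3 plan.py 549.3 -135.3 18 10
```

```text
t 5.0 pos [ 549.7 -134.6  199.1] ztip 26.1 psi 9.8 q6 -27.0 w 44.9 F [1.3 0.3 0.6]
shift [ 0.081 -0.005  0.006] turn -0.0009 deg -0.2 rows 0.1
```

Call:
move_arm(rows=[[[0.08,0,0,0],[0.08,0,0,0],[0.08,0,0,0]]])

```text
time: 5.38
ee_pos: [549.8, -134.3, 191.5]
tool_rot: [60.9, 89.9, -19.2]
contact_force: [-0.2, 0.2, -0.1]
gripper_width: 44.9
```

Call:
move_arm(rows=[[[0,0,0,0],[0,0,0,0],[0,0,0,0],[0,0,0,0]]], grip=15, squeeze=90)

```text
time: 5.88
ee_pos: [549.6, -134.2, 191.4]
tool_rot: [54.9, 90.0, -25.2]
contact_force: [-2.4, 0.4, 5.4]
gripper_width: 22.1
```

```bash
python3 plan.py 549.3 -135.3 18 10
```

```text
t 5.88 pos [ 549.6 -134.2  191.4] ztip 18.4 psi 9.9 q6 -27.1 w 22.1 F [-2.4  0.4  5.4]
shift [ 0.004 -0.004  0.01 ] turn -0.0004 deg -0.1 rows 0.0
```

Call:
move_arm(rows=[[[-0.01,0,-0.2,0],[-0.01,0,-0.45,0],[-0.01,0,-0.7,0],[-0.01,0,-0.95,0],[-0.01,0,-0.95,0]]])

```text
time: 6.5
ee_pos: [532.7, -38.4, 191.3]
tool_rot: [-167.1, 89.9, 113.0]
contact_force: [-0.1, 0.2, -0.8]
gripper_width: 22.6
```

```bash
python3 plan.py 490 336 70 -1.6; python3 - <<'E'
from h import *
im=vision.capture('wrist'); cv2.imwrite('pics/w3.png',im[...,::-1])
E
```

```text
t 6.5 pos [532.7 -38.4 191.3] ztip 18.3 psi 10.1 q6 -17.9 w 22.6 F [-0.1  0.2 -0.8]
shift [-0.514  0.236 -3.762] turn 0.065 deg 11.7 rows 6.1
```

View pics/w3.png

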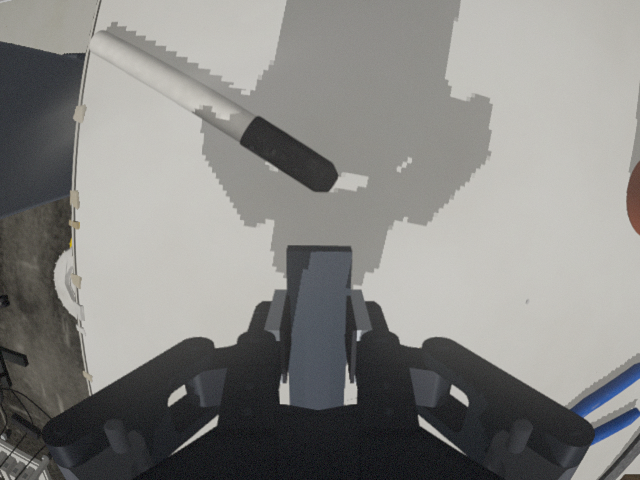

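Call:
move_arm(rows=[[[-0.4,0,0,0],[-0.8,0,0,0],[-0.8,0,-0.4,0],[-0.8,0,-0.8,0],[-0.8,0,-0.9,0]]])

```text
time: 7.18
ee_pos: [517.4, 49.2, 271.4]
tool_rot: [-144.5, 90.0, 135.5]
contact_force: [0.2, 0.7, -1.8]
gripper_width: 22.1
```

Call:
move_arm(rows=[[[0,0.05,-0.4,0],[0,0.05,-0.8,0],[0,0.05,-0.92,0]]])

```text
time: 7.55
ee_pos: [506.7, 140.4, 271.3]
tool_rot: [-69.9, 90.0, -149.9]
contact_force: [0.1, -1.3, -0.7]
gripper_width: 22.0
```

Call:
move_arm(rows=[[[0,0.05,-0.4,0],[0,0.05,-0.8,0],[0,0.05,-0.92,0]]])

```text
time: 7.92
ee_pos: [495.9, 231.7, 271.3]
tool_rot: [-36.7, 90.0, -116.7]
contact_force: [-0.3, -1.2, -1.2]
gripper_width: 22.4
```

Call:
move_arm(rows=[[[0,0.05,-0.4,0.03],[0,0.1,-0.8,0.065],[0,0.1,-0.92,0.065],[0,0.1,-0.92,0.065]]])

```text
time: 8.43
ee_pos: [490.1, 322.8, 271.3]
tool_rot: [-7.9, 89.9, -99.5]
contact_force: [0.0, 0.1, -1.4]
gripper_width: 22.1
```

```bash
python3 plan.py 489.5 325.8 30 -1.6; python3 - <<'E'
from h import *
im=vision.capture('top'); cv2.imwrite('pics/t2.png',cv2.resize(im[190:330,90:260,::-1],None,fx=4,fy=4))
im=vision.capture('scene'); cv2.imwrite('pics/s2.png',im[...,::-1])
E
```

```text
t 8.43 pos [490.1 322.8 271.3] ztip 98.3 psi -1.7 q6 31.8 w 22.1 F [ 0.   0.1 -1.4]
shift [ 0.683 -0.007 -0.031] turn -0.0005 deg -0.1 rows 1.1
```

View pics/t2.png

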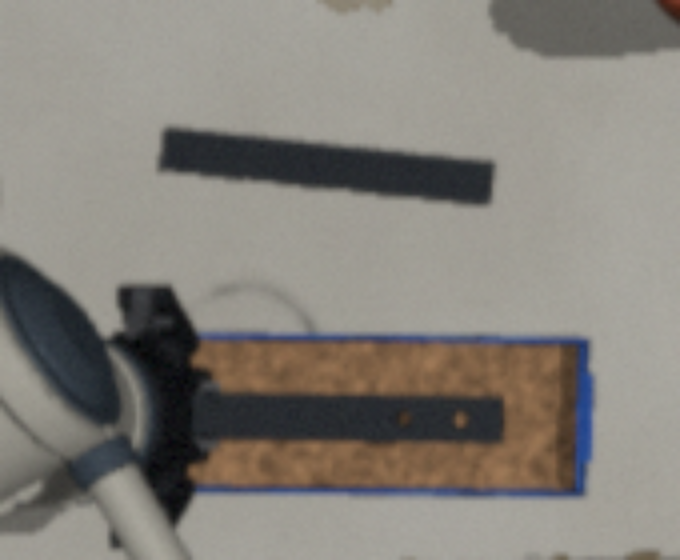

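Call:
move_arm(rows=[[[0.4,0,-0.03,0],[0.65,0,-0.03,0],[0.8,0,-0.03,0],[0.87,0,-0.03,0],[0.87,0,-0.03,0]]])

```text
time: 9.15
ee_pos: [490.1, 326.1, 185.1]
tool_rot: [108.7, 90.0, 16.9]
contact_force: [0.3, -0.3, -1.0]
gripper_width: 22.2
```

```bash
python3 plan.py 489.5 325.8 5 -1.6
```

```text
t 9.15 pos [490.1 326.1 185.1] ztip 12.1 psi -1.8 q6 32.1 w 22.2 F [ 0.3 -0.3 -1. ]
shift [ 0.071 -0.006  0.003] turn -0.0011 deg -0.2 rows 0.1
```

Call:
move_arm(rows=[[[0.04,0,0,0],[0.07,0,0,0],[0.07,0,0,0]]])

```text
time: 9.52
ee_pos: [489.8, 326.4, 177.6]
tool_rot: [-56.0, 90.0, -147.7]
contact_force: [-0.7, -0.1, -1.2]
gripper_width: 22.1
```

Call:
move_arm(rows=[[[0,0,0,0],[0,0,0,0],[0,0,0,0]]], grip=36)

```text
time: 9.9
ee_pos: [489.9, 326.4, 177.9]
tool_rot: [122.4, 90.0, 30.7]
contact_force: [0.5, 0.2, 0.0]
gripper_width: 36.0
```

Call:
move_arm(rows=[[[-0.3,0,0,0],[-0.7,0,0,0],[-0.8,0,0,0],[-0.8,0,0,0]]])

```text
time: 10.4
ee_pos: [490.0, 326.4, 258.3]
tool_rot: [122.1, 89.9, 30.3]
contact_force: [-0.1, -0.4, -0.2]
gripper_width: 35.9
```

```bash
python3 plan.py 638.6 343.7 40 -7.6; python3 - <<'E'
from h import *
m=vision.camera_model('wrist');im=vision.capture('wrist'); cv2.imwrite('pics/w4.png',im[...,::-1])
t=vision.capture('top'); cv2.imwrite('pics/t3.png',t[...,::-1])
P=np.array([629.96,279.28]);d=np.array([np.cos(np.radians(82.42)),np.sin(np.radians(82.42))]);n=np.array([d[1],-d[0]])
for a,b in((95,12.5),(95,-12.5),(-95,12.5),(-95,-12.5)): print(proj(m,[*(P+a*d+b*n),8],True).round())
E
```

```text
t 10.4 pos [490.  326.4 258.3] ztip 85.3 psi -1.8 q6 32.1 w 35.9 F [-0.1 -0.4 -0.2]
shift [ 0.455  1.48  -0.218] turn 0.0324 deg 5.8 rows 2.5
[556. 183.]
[528. 177.]
[488. 409.]
[463. 411.]
```

View pics/w4.png

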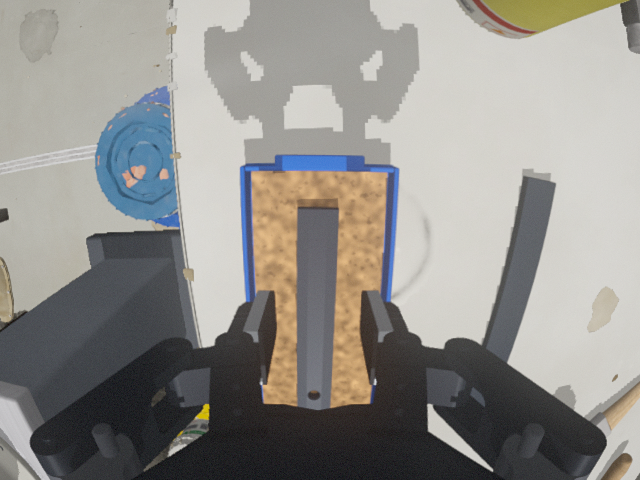

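Call:
move_arm(rows=[[[0,0.4,-0.05,0],[0,0.74,-0.11,0],[0,0.74,-0.11,0]]], grip=42)

```text
time: 10.88
ee_pos: [565.3, 334.6, 254.4]
tool_rot: [-57.6, 89.8, -149.5]
contact_force: [-1.1, -0.6, -0.5]
gripper_width: 41.8
```

Call:
move_arm(rows=[[[0.1,0.4,-0.05,0.0324],[0.3,0.74,-0.11,0.0324],[0.4,0.74,-0.11,0.0324],[0.4,0.74,-0.11,0.0324]]])

```text
time: 11.38
ee_pos: [637.1, 343.7, 215.3]
tool_rot: [-61.1, 89.7, -158.7]
contact_force: [-0.5, -0.8, 1.0]
gripper_width: 42.6
```

```bash
python3 plan.py 638.7 344.7 2 -7.6; python3 - <<'E'
from h import *
m=vision.camera_model('wrist');im=vision.capture('wrist')[...,::-1]; cv2.imwrite('pics/w5.png',im)
P=np.array([629.96,279.28]);d=np.array([np.cos(np.radians(82.42)),np.sin(np.radians(82.42))]);n=np.array([d[1],-d[0]])
for a,b in((95,12.5),(95,-12.5),(80,12.5),(80,-12.5)): print(proj(m,[*(P+a*d+b*n),8],True).round())
# measured free end: dark low-saturation pixels per row near the end
g=im.max(2).astype(int); r0=int(proj(m,[*(P+95*d),8],True)[1])
for r in range(r0-14,r0+40,6):
    xs=np.where(g[r,270:370]<110)[0]; print(r,(xs.min()+270,xs.max()+270,len(xs)) if len(xs) else None)
E
```

```text
t 11.38 pos [637.1 343.7 215.3] ztip 42.3 psi -7.6 q6 33.2 w 42.6 F [-0.5 -0.8  1. ]
shift [ 0.403  0.016 -0.013] turn 0.0001 deg 0.0 rows 0.6
[349. 222.]
[298. 222.]
[348. 252.]
[298. 252.]
208 None
214 None
220 (np.int64(301), np.int64(349), 49)
226 (np.int64(301), np.int64(350), 50)
232 (np.int64(300), np.int64(349), 50)
238 (np.int64(300), np.int64(349), 50)
244 (np.int64(301), np.int64(349), 49)
250 (np.int64(301), np.int64(349), 49)
256 (np.int64(301), np.int64(349), 49)
```

Call:
move_arm(rows=[[[0.2,0.015,-0.013,0],[0.34,0.015,-0.013,0],[0.4,0.015,-0.013,0],[0.4,0.015,-0.013,0]]])

```text
time: 11.92
ee_pos: [639.8, 344.7, 176.6]
tool_rot: [-58.1, 89.9, -155.7]
contact_force: [-0.2, -0.3, 0.6]
gripper_width: 41.8
```

```bash
python3 plan.py 638.7 344.7 2 -7.6
```

```text
t 11.93 pos [639.8 344.7 176.6] ztip 3.6 psi -7.6 q6 33.2 w 41.8 F [-0.2 -0.3  0.6]
shift [ 0.016 -0.011  0.002] turn -0.0 deg -0.0 rows 0.0
```

Close, then lift.

Call:
move_arm(rows=[[[0.02,-0.01,0,0],[0.02,-0.01,0,0]]])

```text
time: 12.18
ee_pos: [639.2, 345.0, 176.2]
tool_rot: [124.7, 90.0, 27.1]
contact_force: [0.4, -0.1, 0.5]
gripper_width: 42.3
```

Call:
move_arm(rows=[[[0,0,0,0],[0,0,0,0],[0,0,0,0],[0,0,0,0]]], grip=15, squeeze=100)

```text
time: 12.68
ee_pos: [639.3, 345.1, 176.7]
tool_rot: [119.7, 89.9, 22.0]
contact_force: [-1.0, -1.0, 5.4]
gripper_width: 21.0
```

Call:
move_arm(rows=[[[-0.2,0,0,0],[-0.5,0,0,0],[-0.8,0,0,0],[-0.9,0,0,0],[-0.9,0,0,0]]])

```text
time: 13.3
ee_pos: [639.2, 345.0, 266.4]
tool_rot: [126.4, 89.9, 28.8]
contact_force: [0.3, -0.2, -2.1]
gripper_width: 21.3
```

```bash
python3 plan.py 520 41 120 10; python3 - <<'E'
from h import *
m=vision.camera_model('top');im=vision.capture('top')[...,::-1]; cv2.imwrite('pics/t4.png',im)
# drilled in tray, now unobstructed
g=im.max(2).astype(int); s=cv2.cvtColor(im,cv2.COLOR_BGR2HSV)
mk=np.zeros(g.shape,bool); mk[276:310,130:236]=(g[276:310,130:236]<75)&(s[276:310,130:236,1]<110)
print('drilled',rect(m,mk,11))
mk=np.zeros(g.shape,bool); mk[205:262,115:225]=g[205:262,115:225]<75; print('blank',rect(m,mk,100))
E
```

```text
t 13.3 pos [639.2 345.  266.4] ztip 93.4 psi -7.6 q6 33.3 w 21.3 F [ 0.3 -0.2 -2.1]
shift [-0.269 -0.779  3.171] turn -0.0978 deg -17.6 rows 5.2
drilled (((485.30877685546875, 243.69976806640625), (155.70164489746094, 24.24660873413086), 86.50834655761719), array([187.26797386, 294.01960784]))
blank (((640.0744018554688, 280.4000549316406), (80.41150665283203, 190.53672790527344), 0.0628524050116539), array([153.56837607, 225.57692308]))
```

```bash
python3 - <<'E'
from h import *
m=vision.camera_model('top')
for z in(0,100,170): print(z,onz(m,(265,184),z).round())
im=cv2.imread('pics/top0.png'); g=im.max(2).astype(int)
print('marker',onz(m,(286,272),7).round(),onz(m,(267,324),7).round(),'bottle',onz(m,(298,155),80).round())
E
python3 plan.py 519 345 93 10
```

```text
0 [735.  63.   0.]
100 [717.  53. 100.]
170 [705.  45. 170.]
marker [529.  18.   7.] [412.  63.   7.] bottle [784. -19.  80.]
t 13.35 pos [639.  345.  264.7] ztip 91.7 psi -7.6 q6 33.3 w 21.0 F [ 0.1 -0.4 -2.2]
shift [-0.011 -1.19   0.158] turn -0.0978 deg -17.6 rows 1.9
```

Call:
move_arm(rows=[[[0,-0.4,0.05,0],[0,-0.8,0.1,0],[0,-1.0,0.13,0],[0,-1.0,0.13,0]]])

```text
time: 13.85
ee_pos: [537.0, 345.4, 264.0]
tool_rot: [-53.8, 89.8, -151.3]
contact_force: [0.1, 0.1, -1.3]
gripper_width: 20.8
```

Call:
move_arm(rows=[[[0,-0.19,0.1,-0.05],[0,-0.19,0.2,-0.0978],[0,-0.19,0.2,-0.0978]]])

```text
time: 14.22
ee_pos: [517.4, 327.5, 264.7]
tool_rot: [-57.6, 89.9, -137.8]
contact_force: [0.3, -0.7, -0.8]
gripper_width: 20.8
```

Call:
move_arm(rows=[[[0,-0.07,0.4,0],[0,-0.14,0.8,0],[0,-0.17,0.97,0]]])

```text
time: 14.6
ee_pos: [517.6, 228.0, 265.2]
tool_rot: [-57.6, 90.0, -137.9]
contact_force: [0.3, 0.2, -1.3]
gripper_width: 21.1
```

Call:
move_arm(rows=[[[0,-0.07,0.4,0],[0,-0.14,0.8,0],[0,-0.17,0.97,0],[0,-0.17,0.97,0]]])

```text
time: 15.1
ee_pos: [517.4, 130.7, 265.6]
tool_rot: [166.9, 90.0, 86.7]
contact_force: [-0.2, -0.7, -1.1]
gripper_width: 20.8
```

```bash
python3 plan.py 519 27.9 40 10
```

```text
t 15.1 pos [517.4 130.7 265.6] ztip 92.6 psi 9.8 q6 0.7 w 20.8 F [-0.2 -0.7 -1.1]
shift [ 0.526 -0.16   1.016] turn -0.0009 deg -0.2 rows 1.8
```

Call:
move_arm(rows=[[[0,-0.08,0.45,0],[0.2,-0.16,0.9,0],[0.4,-0.16,1.0,0],[0.5,-0.16,1.0,0],[0.5,-0.16,1.0,0]]])

```text
time: 15.72
ee_pos: [518.5, 31.2, 214.6]
tool_rot: [-120.9, 89.9, 159.2]
contact_force: [0.1, -0.0, -0.8]
gripper_width: 21.2
```

```bash
python3 plan.py 519 27.9 25 10; python3 - <<'E'
from h import *
a=vision.capture('top')[...,::-1]; b=vision.capture('scene')[...,::-1]
A=cv2.resize(a[200:320,270:440],(800,565),interpolation=cv2.INTER_CUBIC)
cv2.imwrite('pics/t5.png',A); cv2.imwrite('pics/s5.png',cv2.resize(b[230:330,230:400],(800,470),interpolation=cv2.INTER_CUBIC))
v=np.vstack([cv2.resize(A,(480,339)),cv2.resize(b[230:330,230:400],(480,256),interpolation=cv2.INTER_CUBIC)]); cv2.imwrite('pics/v5.png',v)
E
```

```text
t 15.72 pos [518.5  31.2 214.6] ztip 41.6 psi 10.1 q6 -10.4 w 21.2 F [ 0.1 -0.  -0.8]
shift [ 0.166 -0.     0.034] turn 0.0004 deg 0.1 rows 0.3
```

View pics/v5.png

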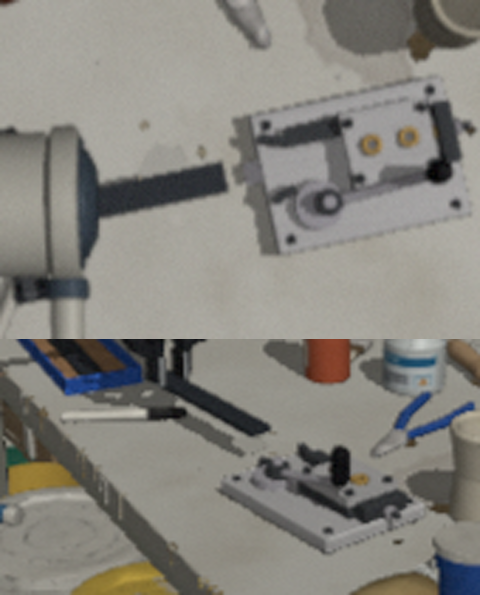

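```bash
python3 - <<'E'
from h import *
a=vision.camera_model('top');b=vision.camera_model('scene'); im=cv2.imread('pics/t5.png')
o=np.array([560.6,-199.3]);c,s=np.cos(np.radians(10.1)),np.sin(np.radians(10.1)); J=np.array([[c,s],[-s,c]])
g=im.max(2); mk=np.zeros(g.shape,np.uint8); mk[240:370,190:385]=(g[240:370,190:385]<85)
cs,_=cv2.findContours(mk,cv2.RETR_EXTERNAL,cv2.CHAIN_APPROX_NONE); k=max(cs,key=cv2.contourArea)[:,0,:]
for z in(40,46):
    P=np.array([J@(onz(a,(270+(p[0]+.5)*170/800-.5,200+(p[1]+.5)*120/565-.5),z)[:2]-o) for p in k],np.float32)
    r=cv2.minAreaRect(P); print(z,'jig frame rect',r, 'ymin',P[:,1].min(), 'end mid x',cv2.boxPoints(r).round(1).tolist())
for u,v in(((270+222/2.8235,200+161/2.8235),(230+270/2.8235,230+89/2.56)),((270+228/2.8235,200+190/2.8235),(230+258/2.8235,230+95/2.56))):
    A=np.array([ray(a,u),-ray(b,v)]).T; pa,pb=np.array(a['position']),np.array(b['position'])
    q=np.linalg.lstsq(A,pb-pa,rcond=None)[0]; p=pa+q[0]*ray(a,u);p2=pb+q[1]*ray(b,v); print('tri',p.round(1),p2.round(1),J@(((p+p2)/2)[:2]-o))
E
```

```text
40 jig frame rect ((-0.45713138580322266, 120.22245025634766), (25.488365173339844, 91.86454772949219), 0.2567996382713318) ymin 74.25566 end mid x [[-13.399999618530273, 166.10000610351562], [-13.0, 74.19999694824219], [12.5, 74.30000305175781], [12.100000381469727, 166.1999969482422]]
46 jig frame rect ((-0.6802988052368164, 120.2908935546875), (25.372901916503906, 91.44840240478516), 0.25679874420166016) ymin 74.53233 end mid x [[-13.600000381469727, 166.0], [-13.199999809265137, 74.5], [12.199999809265137, 74.5999984741211], [11.800000190734863, 166.10000610351562]]
tri [ 557.6 -125.7   40.5] [ 560.6 -127.1   40.7] [11.34695367 72.05268067]
tri [ 534.5 -129.8   39.9] [ 544.  -134.1   40.4] [-9.21305937 70.05295066]
```

Call:
move_arm(rows=[[[0.146,-0.013,0,0],[0.146,-0.013,0,0]]])

```text
time: 16.08
ee_pos: [516.7, 29.9, 199.5]
tool_rot: [-102.0, 89.9, 178.0]
contact_force: [-0.1, 0.5, -1.0]
gripper_width: 21.1
```

Call:
move_arm(rows=[[[0,0,0.15,0],[0,0,0.3,0],[0,0,0.45,0],[0,0,0.6,0],[0,0,0.6,0]]])

```text
time: 16.7
ee_pos: [527.9, -30.9, 201.1]
tool_rot: [29.9, 90.0, -50.2]
contact_force: [-0.6, 0.6, -0.7]
gripper_width: 20.9
```

```bash
python3 plan.py 547 -134 24 10; python3 - <<'E'
from h import *
a=vision.capture('top')[...,::-1]; b=vision.capture('scene')[...,::-1]
A=cv2.resize(a[200:320,270:440],(560,395),interpolation=cv2.INTER_CUBIC)
v=np.vstack([cv2.resize(A,(480,339)),cv2.resize(b[250:320,280:390],(480,256),interpolation=cv2.INTER_CUBIC)]); cv2.imwrite('pics/v6.png',v)
E
```

```text
t 16.7 pos [527.9 -30.9 201.1] ztip 28.1 psi 9.9 q6 -16.9 w 20.9 F [-0.6  0.6 -0.7]
shift [0.042 0.011 1.048] turn -0.0007 deg -0.1 rows 1.7
```

View pics/v6.png

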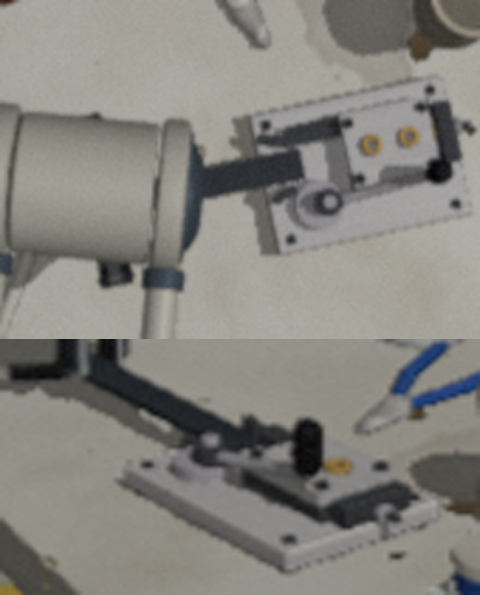

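Call:
move_arm(rows=[[[0.03,0,0.05,0],[0.03,0,0.2,0],[0.03,0,0.35,0],[0.03,0,0.5,0],[0.03,0,0.5,0]]])

```text
time: 17.42
ee_pos: [536.6, -80.2, 198.1]
tool_rot: [-3.3, 90.0, -83.4]
contact_force: [-0.1, 0.1, -1.9]
gripper_width: 21.0
```

```bash
python3 plan.py 547 -134 24 10
```

```text
t 17.43 pos [536.6 -80.2 198.1] ztip 25.1 psi 9.9 q6 -22.0 w 21.0 F [-0.1  0.1 -1.9]
shift [0.011 0.01  0.548] turn -0.0006 deg -0.1 rows 0.9
```

Call:
move_arm(rows=[[[0,0,0.15,0],[0,0,0.3,0],[0.01,0,0.45,0],[0.01,0,0.5,0],[0.01,0,0.5,0]]])

```text
time: 18.05
ee_pos: [545.2, -128.4, 197.0]
tool_rot: [-123.6, 90.0, 156.4]
contact_force: [0.2, -0.2, -1.3]
gripper_width: 21.0
```

```bash
python3 plan.py 547 -134 24 10
```

```text
t 18.05 pos [ 545.2 -128.4  197. ] ztip 24.0 psi 10.0 q6 -26.7 w 21.0 F [ 0.2 -0.2 -1.3]
shift [0.    0.008 0.058] turn -0.0002 deg -0.0 rows 0.1
```

Call:
move_arm(rows=[[[0,0,0.03,0],[0,0,0.05,0],[0,0,0.065,0],[0,0,0.075,0],[0,0,0.075,0]]])

```text
time: 18.68
ee_pos: [546.5, -135.4, 197.1]
tool_rot: [43.5, 90.0, -36.5]
contact_force: [0.5, -0.2, -0.7]
gripper_width: 20.8
```

```bash
python3 plan.py 547 -134 24 10
```

```text
t 18.68 pos [ 546.5 -135.4  197.1] ztip 24.1 psi 10.0 q6 -27.4 w 20.8 F [ 0.5 -0.2 -0.7]
shift [ 0.001  0.008 -0.013] turn -0.0 deg -0.0 rows 0.0
```

Call:
move_arm(rows=[[[0,0,0.01,0],[0,0,0.02,0],[0,0,0.03,0],[0,0,0.03,0]]])

```text
time: 19.18
ee_pos: [546.8, -137.5, 196.7]
tool_rot: [-165.6, 89.8, 114.4]
contact_force: [-0.3, 4.6, -1.2]
gripper_width: 21.1
```

```bash
python3 plan.py 547 -134 24 10
```

```text
t 19.18 pos [ 546.8 -137.5  196.7] ztip 23.7 psi 10.0 q6 -27.6 w 21.1 F [-0.3  4.6 -1.2]
shift [-0.003  0.008 -0.034] turn 0.0002 deg 0.0 rows 0.1
```

Call:
move_arm(rows=[[[0,0,0,0],[0,0,0,0],[0,0,0,0]]], grip=38)

```text
time: 19.55
ee_pos: [547.0, -138.6, 197.4]
tool_rot: [33.6, 90.0, -46.4]
contact_force: [0.2, -0.6, -0.9]
gripper_width: 37.8
```

Call:
move_arm(rows=[[[-0.4,0,0,0],[-0.8,0,0,0],[-1.0,0,0,0],[-1.0,0,0.2,0],[-1.0,0,0.2,0]]])

```text
time: 20.18
ee_pos: [550.2, -159.5, 295.0]
tool_rot: [-106.8, 89.8, 173.1]
contact_force: [-0.8, 0.4, -0.8]
gripper_width: 38.3
```

```bash
python3 plan.py 538.6 -289.7 130 -35; python3 - <<'E'
from h import *
m=vision.camera_model('wrist');im=vision.capture('wrist')[...,::-1]; cv2.imwrite('pics/w7.png',im)
jx=np.array([.985,.174,0]);jy=np.array([-.174,.985,0]);o=np.array([560.6,-199.3,28])
for x,y in((12.5,95),(-12.5,95)): print(x,y,proj(m,o+jx*x+jy*y,True).round(0))
g=im.max(2)
for r in range(150,230,4):
    xs=np.where(g[r,260:380]<110)[0]; print(r,(xs.min()+260,xs.max()+260,len(xs)) if len(xs) else None)
t=vision.capture('top')[...,::-1]; cv2.imwrite('pics/t7.png',cv2.resize(t[200:320,310:460],(750,600),interpolation=cv2.INTER_CUBIC))
E
```

```text
t 20.18 pos [ 550.2 -159.5  295. ] ztip 122.0 psi 9.9 q6 -29.5 w 38.3 F [-0.8  0.4 -0.8]
shift [-0.08  -0.339  1.262] turn 0.2494 deg 44.9 rows 4.2
12.5 95 [344. 166.]
-12.5 95 [305. 165.]
150 None
154 None
158 None
162 None
166 None
170 (np.int64(300), np.int64(338), 39)
174 (np.int64(301), np.int64(338), 38)
178 (np.int64(301), np.int64(338), 38)
182 (np.int64(301), np.int64(338), 38)
186 (np.int64(301), np.int64(338), 38)
190 (np.int64(301), np.int64(338), 38)
194 (np.int64(301), np.int64(338), 38)
198 (np.int64(301), np.int64(338), 38)
202 (np.int64(301), np.int64(338), 38)
206 (np.int64(301), np.int64(338), 38)
210 (np.int64(301), np.int64(338), 38)
214 (np.int64(301), np.int64(338), 38)
218 (np.int64(301), np.int64(338), 38)
222 (np.int64(301), np.int64(338), 38)
226 (np.int64(301), np.int64(338), 38)
```

View pics/w7.png

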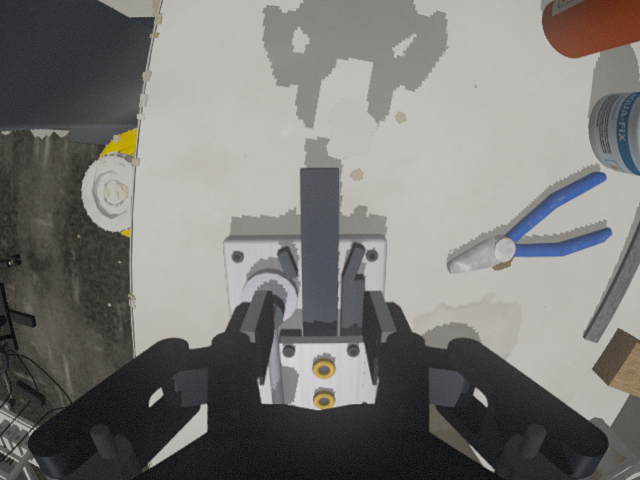

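```bash
python3 - <<'E'
from h import *
m=vision.camera_model('top'); im=cv2.imread('pics/t7.png'); g=im.max(2)
mk=np.zeros(g.shape,np.uint8); mk[240:360,510:660]=g[240:360,510:660]<60
n,l,st,ce=cv2.connectedComponentsWithStats(mk); i=1+st[1:,4].argmax(); print(st[i],ce[i])
for z in(75,95):
    K=onz(m,(310+(ce[i][0]+.5)/5-.5,200+(ce[i][1]+.5)/5-.5),z)[:2]; d=K-[523.8,-206]; print(z,K,np.hypot(*d),(np.degrees(np.arctan2(d[1],d[0]))-190)%360)
E
python3 arc.py -35 90 94 97 100
```

```text
[ 571  255   40   68 1128] [589.95833333 291.36968085]
75 [ 549.24082847 -296.87136396] 94.36546265054349 95.64040269887886
95 [ 548.28969505 -293.42682557] 90.79204255920031 95.64843514361161
90.0 [ 538.6 -289.7] y 0.000 z 0.000
94.0 [ 544.4 -288.5] y 0.040 z -0.043
97.0 [ 548.7 -287.3] y 0.069 z -0.078
100.0 [ 552.9 -285.9] y 0.095 z -0.114
```

Call:
move_arm(rows=[[[0,-0.07,0.35,0],[0,-0.13,0.66,0],[0,-0.13,0.66,0]]])

```text
time: 20.65
ee_pos: [548.6, -226.8, 295.2]
tool_rot: [-120.3, 89.8, 159.6]
contact_force: [0.5, 0.6, -0.1]
gripper_width: 38.1
```

Call:
move_arm(rows=[[[0,-0.07,0.35,0.06],[0,-0.127,0.6,0.12],[0,-0.127,0.6,0.18],[0,-0.127,0.6,0.222],[0,-0.127,0.6,0.222]]])

```text
time: 21.28
ee_pos: [547.1, -285.7, 296.1]
tool_rot: [-108.5, 89.9, 131.7]
contact_force: [0.4, 0.0, 0.1]
gripper_width: 37.9
```

```bash
python3 plan.py 546.5 -288 72 -30; python3 arc.py -30 96 85 70 55 40 25 12 5; python3 - <<'E'
from h import *
m=vision.camera_model('wrist');im=vision.capture('wrist')[...,::-1]; cv2.imwrite('pics/w8.png',im)
for c in(90,96,100):
    K=np.array([523.8,-206])+85*np.array([np.cos(np.radians(190+c)),np.sin(np.radians(190+c))]); print(c,proj(m,[*K,95],True).round(),proj(m,[*K,60],True).round())
g=im.max(2)
for r in range(220,300,8): print(r,''.join('#' if g[r,c]<60 else '.' for c in range(240,400,2)))
E
```

```text
t 21.27 pos [ 547.1 -285.7  296.1] ztip 123.1 psi -29.9 q6 -0.9 w 37.9 F [0.4 0.  0.1]
shift [0.511 0.007 0.023] turn 0.0008 deg 0.1 rows 0.8
96.0 [ 547.2 -287.7] y 0.000 z 0.000
85.0 [ 531.2 -290.7] y -0.124 z 0.106
70.0 [ 509.  -289.7] y -0.321 z 0.208
55.0 [ 487.9 -283. ] y -0.537 z 0.256
40.0 [ 469.2 -271.1] y -0.759 z 0.247
25.0 [ 454.2 -254.8] y -0.971 z 0.180
12.0 [ 445.  -237.8] y -1.135 z 0.079
5.0 [ 441.7 -228. ] y -1.212 z 0.011
90 [309. 299.] [311. 274.]
96 [322. 288.] [322. 265.]
100 [330. 280.] [329. 258.]
220 ................................................................................
228 ................................................................................
236 ................................................................................
244 ................................................................................
252 ................................................................................
260 ................................................................................
268 ................................................................................
276 ................................................................................
284 ................................................................................
292 ................................................................................
```

```bash
python3 - <<'E'
import cv2
g=cv2.imread('pics/w8.png').max(2)
for r in range(230,330,7): print(r,''.join('#' if g[r,c]<75 else '+' if g[r,c]<110 else '.' for c in range(230,410,2)))
E
```

```text
230 ...........................................................................++++++......+..
237 ........................................................................+++++.............
244 ..................................................................++++++..................
251 ..............................................................+++++++.....................
258 ................................................+++++.....+++++++.........................
265 .......................................#++++######+.....+++....................+..+.......
272 .....................................+#+++#+########......................................
279 .....................................#++##+##+####++......................................
286 .....................................++##+#+++++++#+#.....................................
293 ..................+++...............+++++++++++++++#+...............#++..+++..............
300 .............+...+##++................+++++++++++++................+##++.+.+..............
307 ...+##+#++......+#+#++.............................................##+##++..+.++#####.....
314 ..######+.+....++####+.............................................######++..++++######...
321 #######.+.+...+#+#####.............................................#######+.+.++.+######+.
328 #####+++.++++#########.............................................########++.+++++#######
```

Call:
move_arm(rows=[[[0.3,0.005,0.02,0],[0.52,0.005,0.02,0],[0.52,0.005,0.02,0]]])

```text
time: 21.7
ee_pos: [545.9, -287.7, 242.3]
tool_rot: [-93.4, 89.7, 146.8]
contact_force: [-0.2, -0.4, 0.6]
gripper_width: 38.0
```

Call:
move_arm(rows=[[[0,0,0,0],[0,0,0,0]]], grip=26)

```text
time: 21.95
ee_pos: [546.8, -288.6, 246.8]
tool_rot: [90.3, 89.9, -29.6]
contact_force: [0.2, -0.2, 0.5]
gripper_width: 25.7
```

Call:
move_arm(rows=[[[0,-0.12,0.1,0],[0,-0.32,0.21,0],[0,-0.54,0.256,0],[0,-0.65,0.255,0],[0,-0.65,0.255,0]]])

```text
time: 22.58
ee_pos: [476.8, -278.0, 245.5]
tool_rot: [119.2, 90.0, -0.7]
contact_force: [0.3, -0.6, -0.2]
gripper_width: 25.9
```

```bash
python3 plan.py 469.2 -271.1 72 -30; python3 arc.py -30 48 40 32 25 18 12 5 0
```

```text
t 22.57 pos [ 476.8 -278.   245.5] ztip 72.5 psi -30.0 q6 -3.8 w 25.9 F [ 0.3 -0.6 -0.2]
shift [ 0.005 -0.1   -0.021] turn 0.0002 deg 0.0 rows 0.2
48.0 [ 478.8 -278.1] y 0.000 z 0.000
40.0 [ 469.2 -271.1] y -0.118 z -0.012
32.0 [ 460.6 -262.9] y -0.233 z -0.041
25.0 [ 454.2 -254.8] y -0.330 z -0.079
18.0 [ 448.7 -245.9] y -0.421 z -0.129
12.0 [ 445.  -237.8] y -0.494 z -0.180
5.0 [ 441.7 -228. ] y -0.571 z -0.248
0.0 [ 440.1 -220.8] y -0.621 z -0.303
```

Call:
move_arm(rows=[[[0,-0.12,-0.012,0],[0,-0.23,-0.04,0],[0,-0.33,-0.08,0],[0,-0.41,-0.13,0],[0,-0.41,-0.13,0]]])

```text
time: 23.2
ee_pos: [448.1, -245.5, 245.1]
tool_rot: [-129.6, 89.9, 110.5]
contact_force: [-0.0, -0.3, 0.3]
gripper_width: 25.7
```

Call:
move_arm(rows=[[[0,-0.04,-0.03,0],[0,-0.08,-0.06,0],[0,-0.12,-0.09,0],[0,-0.16,-0.12,0],[0,-0.16,-0.12,0]]])

```text
time: 23.82
ee_pos: [440.5, -228.0, 245.3]
tool_rot: [87.6, 90.0, -32.3]
contact_force: [0.5, -2.6, 1.3]
gripper_width: 26.3
```

```bash
python3 plan.py 441.7 -228 72 -30
```

```text
t 23.82 pos [ 440.5 -228.   245.3] ztip 72.3 psi -30.0 q6 -1.3 w 26.3 F [ 0.5 -2.6  1.3]
shift [ 0.003  0.01  -0.006] turn 0.0002 deg 0.0 rows 0.0
```

Call:
move_arm(rows=[[[0,0.01,0.01,0],[0,0.01,0.01,0]]], grip=36)

```text
time: 24.08
ee_pos: [440.8, -229.3, 244.7]
tool_rot: [-107.7, 89.9, 132.3]
contact_force: [0.6, 0.3, -0.6]
gripper_width: 36.2
```

Call:
move_arm(rows=[[[-0.3,0,0,0],[-0.7,0,0,0],[-1.0,0,0,0],[-1.0,0,0.3,0],[-1.0,0,0.8,0]]])

```text
time: 24.7
ee_pos: [401.0, -298.6, 345.6]
tool_rot: [135.4, 90.0, 15.6]
contact_force: [0.2, 0.5, -0.4]
gripper_width: 36.0
```

Call:
move_arm(rows=[[[0,0.0,0.4,0],[0,0,0.9,0],[0,0,0.9,0]]])

```text
time: 25.08
ee_pos: [354.3, -378.8, 344.5]
tool_rot: [-89.6, 89.9, 150.2]
contact_force: [0.1, -0.3, -0.1]
gripper_width: 36.4
```

```bash
python3 plan.py 441.7 -228 72 -30; python3 - <<'E'
from h import *
m=vision.camera_model('top');t=vision.capture('top')[...,::-1]; cv2.imwrite('pics/t9.png',t)
a=cv2.resize(t[215:320,325:450],(714,600),interpolation=cv2.INTER_CUBIC); cv2.imwrite('pics/t9c.png',a)
g=t.max(2).astype(int); s=cv2.cvtColor(t,cv2.COLOR_BGR2HSV)
mk=np.zeros(g.shape,bool); mk[276:310,130:232]=(g[276:310,130:232]<75)&(s[276:310,130:232,1]<110)
print('drilled',rect(m,mk,11))
f=lambda im:rect(m,np.pad((im[245:275,335:366].max(2)<85),((245,205),(335,274))),28)
print('bar stub before',f(cv2.imread('pics/top0.png')),'\nnow',f(t))
E
```

```text
t 25.07 pos [ 354.3 -378.8  344.5] ztip 171.5 psi -30.2 q6 -20.5 w 36.4 F [ 0.1 -0.3 -0.1]
shift [ 0.995 -0.002 -1.743] turn -0.0012 deg -0.2 rows 3.2
drilled (((485.76727294921875, 260.8039855957031), (189.8195343017578, 23.63425636291504), 86.77976989746094), array([179.5       , 293.82608696]))
bar stub before (((550.165283203125, -133.84463500976562), (32.02581024169922, 59.96440505981445), 1.6084446907043457), array([353.06849315, 261.10958904])) 
now (((556.1343383789062, -135.8466796875), (40.364410400390625, 60.642547607421875), 6.55408239364624), array([355.06896552, 258.13793103]))
```

View pics/t9c.png

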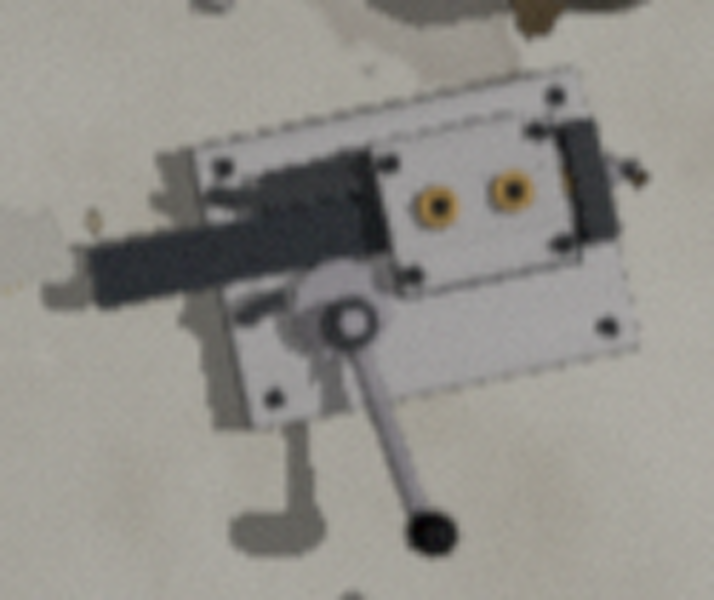

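```bash
python3 - <<'E'
from h import *
m=vision.camera_model('top')
o=np.array([560.6,-199.3]);c,s=np.cos(np.radians(10.1)),np.sin(np.radians(10.1)); jx=np.array([c,s]);jy=np.array([-s,c])
def prof(im,pts,thr):
    g=cv2.GaussianBlur(im.max(2),(0,0),.6).astype(np.float32); 
    uv=np.array([proj(m,[*p,28]) for p in pts],np.float32)
    return cv2.remap(g,uv[:,0:1],uv[:,1:2],cv2.INTER_LINEAR)[:,0]
for n in('top0','t9'):
    im=cv2.imread(f'pics/{n}.png')
    ys=np.arange(75,115,.5); P=np.mean([prof(im,[o+jx*x+jy*y for y in ys],0) for x in(-6,-3,0,3,6)],0)
    h=(P[:20].mean()+P[-10:].mean())/2; print(n,'end y',ys[np.argmax(P>h)],P[::8].round())
    xs=np.arange(-25,25,.5); Q=np.mean([prof(im,[o+jx*x+jy*y for x in xs],0) for y in(65,75,85)],0); h=(Q[45:55].mean()+Q[-10:].mean())/2
    k=np.where(Q<h)[0]; print('  x edges',xs[k.min()],xs[k.max()])
    for y in (66,88):
        Q=prof(im,[o+jx*x+jy*y for x in xs],0);k=np.where(Q<h)[0]; print('  y',y,xs[k.min()],xs[k.max()])
E
```

```text
top0 end y 97.0 [ 51.  51.  52.  52.  52.  68. 106. 123. 123. 119.]
  x edges -13.0 12.0
  y 66 -12.5 12.0
  y 88 -13.0 12.0
t9 end y 95.5 [ 51.  51.  50.  51.  59.  90. 110. 122. 123. 124.]
  x edges -12.5 13.0
  y 66 -12.0 13.0
  y 88 -12.5 13.0
```

```bash
python3 -c "
from cell import job; print(job.finish_job())"
```

```text
the job is handed in; nothing more can be done
None
```

I did all the steps and handed the job in at about 25 s of robot time; no verdict was reported.

I swung the lever open and slid the drilled bar out into the tray. Then I pushed the blank in against the stop (about 4.6 N on contact) and swung the lever closed.

| Check (top camera) | Result |
|---|---|
| Drilled bar in the tray | Within about 2 mm of the tray centre, lying flat in the close-up view |
| Lever | About 8° (0.14 rad) from closed, estimated from where the gripper stopped and the last picture |
| Blank, across the channel | Within about 1 mm of the clamped line, straight along the channel |
| Blank, along the channel | Protruding end at y ≈ 95.5 mm, where fully home is 95 mm |
| Gripper | Clear of everything at hand-in |

- **Disagreement:** the same measurement put the drilled bar's end at about 97 mm at the start. The blank therefore reads about 1.5 mm deeper than the drilled bar did. That is close to the camera's accuracy and inside the 4 mm tolerance.
- **Not measured:** I did not re-measure the bystanders at the end. No unexpected force showed up near any of them.

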